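Hold the marked latch guard open for inspection

TASK

One of the two blue latch housings is due for inspection: the one with the orange shackle lying on its rear deck (the brass level block lies on the other). Raise that housing's spring-loaded guard by its yellow T-handle until it stands 55 degrees open (within 5 degrees) and keep holding it still there with the gripper so that the mechanic can look at the latch: finish while still holding it, as it snaps shut if let go. Leave the other guard shut, and do not disturb the shackle, the level block or the other loose things on the bench.

Things in the scene. Friction and masses are not known exactly. Their poses are not given: they have to be found in the camera images.
- housing_a: Blue steel latch housing, bolted down, 120 mm high. Origin on the bench; its x points to its rear (away from the robot at yaw 0), y to its left. It spans x -110 to +120 mm, y -80 to +80. Front (x -110 to +30): open cavity under the guard. Rear (x +30 to +120): flat deck 120 mm high on which a marker lies (orange shackle or brass block, about 78 mm behind the origin).
- guard_a (a joint): Guard angle of housing_a, rad: 0 shut (flat), grows as its front edge rises and swings back, stop at 1.35. 55 degrees = 0.96. Ribbed grey sheet 138 x 160 x 3 mm, about 0.3 kg, hinged along the housing's y, pulled shut by weight and a coil spring (0.3 N m/rad, 0.1 N m when shut): about 2 N at the handle near shut, 3 N at 55 degrees. Let go, it snaps shut from any angle.
- guard_a_handle (a point): Centre of the yellow T-handle of guard_a: round bar, diameter 18, 40 mm long along the housing's y, flat ends, on a 10 mm stem in the guard's plane. 180 mm from the hinge; shut, it is 150 mm in front of the housing origin, 40 mm off the front wall, 124 mm above the bench, free all round. Gripped by its ends it can turn about its own axis between the fingers as the guard swings.
- guard_a_hinge (a point): Point on the hinge axis of the guard of housing a, mid-width: 30 mm behind the housing origin, 122 mm above the bench. Its axes are the housing's: the guard turns about y.
- housing_b: Blue steel latch housing, bolted down, 120 mm high. Origin on the bench; its x points to its rear (away from the robot at yaw 0), y to its left. It spans x -110 to +120 mm, y -80 to +80. Front (x -110 to +30): open cavity under the guard. Rear (x +30 to +120): flat deck 120 mm high on which a marker lies (orange shackle or brass block, about 78 mm behind the origin).
- guard_b (a joint): Guard angle of housing_b, rad: 0 shut (flat), grows as its front edge rises and swings back, stop at 1.35. 55 degrees = 0.96. Ribbed grey sheet 138 x 160 x 3 mm, about 0.3 kg, hinged along the housing's y, pulled shut by weight and a coil spring (0.3 N m/rad, 0.1 N m when shut): about 2 N at the handle near shut, 3 N at 55 degrees. Let go, it snaps shut from any angle.
- guard_b_handle (a point): Centre of the yellow T-handle of guard_b: round bar, diameter 18, 40 mm long along the housing's y, flat ends, on a 10 mm stem in the guard's plane. 180 mm from the hinge; shut, it is 150 mm in front of the housing origin, 40 mm off the front wall, 124 mm above the bench, free all round. Gripped by its ends it can turn about its own axis between the fingers as the guard swings.
- guard_b_hinge (a point): Point on the hinge axis of the guard of housing b, mid-width: 30 mm behind the housing origin, 122 mm above the bench. Its axes are the housing's: the guard turns about y.
- shackle: Chunky orange bow shackle with a steel pin, lying flat, about 58 x 62 mm, 14 mm thick, 0.25 kg. Loose, on the rear deck of one of the two housings: it marks the one to be inspected. Origin at its middle, on its underside. Not to be touched.
- vial_block: Brass spirit level block with a green vial, 26 x 70 x 20 mm, 0.25 kg, loose, on the rear deck of the other housing. Origin at the centre of its underside. Not to be touched.
- rivet_1: Nickel-plated rivet standing on its 32 mm head, 42 mm high, on the bench between the housings, towards the robot. Origin at the centre of its underside. Bystander.
- rivet_2: A second rivet like rivet_1. Bystander.
- wrench: Steel wrench lying on the bench to the robot's right. Bystander.
- screwdriver: Screwdriver lying on the bench to the robot's left. Bystander.
- mug: White mug, 80 mm across, 90 mm high, on the bench to the left. Bystander.
- grease_can: Grease can with a red band, 70 mm across, 110 mm high, on the bench to the right. Bystander.

How it is judged:
By the outcome, as a careful person would: the job done as asked, in the order asked, and still so for the second after the job is handed in, while the arm keeps its last pose, push and grip.
It also fails if it takes over 38 s, if anything falls off the work surface, if the arm or the gripper's body presses on something with over 40 N, if the wrist force passes 120 N, or if a joint passes its speed limit or range.

ROBOT

A 6-joint arm with a two-finger parallel gripper is mounted at the origin on the work surface. World frame = base frame: x ahead of the robot, y to its left, z up, the work surface at z = 0. Lengths are in m, angles in degrees, forces in N, time in s.
With the tool pointing down it reaches from about 0.25 to 0.725 m from the base axis. Payload 9.7 kg.
Tool frame: the origin (TCP) lies at the very end of the fingers, on their centre line; the grasp point (between the pads) lies 19 mm behind it; z points along the fingers, y is the line along which they close (so a half turn about z gives the same grasp; the last joint's range is limited). The gripper opens to 85 mm and grips with 20 to 120 N. Pads are 22 mm wide; open, the fingers measure 114 mm over their backs; the gripper's body (76 mm by 85 mm) begins 54 mm behind the grasp point. The pads swing forward as they close: fully open they stand 13 mm farther back than shut.
Start: joints at [73.969, 4.979, 10.078, 95.1, 0, 90], TCP at [0.152, 0.529, 0.231] pointing down, gripper open.
Joint ranges: [-179.16, 179.16], [-48.56, 103.87], [-65.8, 70.77], [-126.05, 130.52], [-82.76, 87.17], [-180, 180]. Speed limits (degrees/s): [127.2, 127.2, 147.25, 180, 180, 180].

INTERFACE

Orientations are given as [roll, pitch, yaw] about the fixed x, y, z axes, in that order (R = Rz(yaw) Ry(pitch) Rx(roll)).
In Python, from workcell import bot gives the robot as it stands.
- The arm moves only by the tool arm_command, never from a script. Its argument "series" is a list of rows, each a list of 4 numbers: the shift along the tool's x, y, z in m, then the turn about the tool's z in rad. A call has exactly 5 rows; each row is the pose to reach, as a shift and turn from the pose commanded when the call began, along the tool's axes at that moment; what a row does not reach only later rows make up. A row lasts 1/10 s, in which the tool goes at most 50 mm and 8.59 degrees, less where a joint would pass 70% of its speed; a pose out of reach is approached as far as the arm can. A call with a gripper value outside its range is refused whole. "hand" is the finger opening in m, from 0 to 0.0854, set as the call begins (left out, the last holds). The fingers move at their own pace and stop on an object; "grip_force" is the grip in N (left out, the last holds). Time passes only in rows, so rows that repeat a pose let the fingers close, or fill a call up. It gives the time, the measured TCP pose, the force, the opening and the grip force at its end, in the units of the state.
- bot.get_obs(): the state, without advancing time (a new reading comes with each control period).
- bot.camera(name): name is "side" or "top" or "wrist"; returns a dict with "color" (420x560x3 uint8, blue, green, red), "camera_matrix" (3x3 intrinsics, pixels), "dist_coeffs" ([k1, k2, p1, p2, k3] as OpenCV has them; the pictures are not rectified), "xyz" and "orientation" of the camera in the world; the wrist camera has in their place "T_tool_cam" (4x4, takes a point from camera to tool coordinates, whose origin is the TCP and whose axes are the flange's). Camera axes: x right, y up, looking along -z (the intrinsics and any distortion apply to the point x, -y, -z); pixel columns grow to the right and rows downward; lengths in m; the calibration is good to about 2 mm. A picture is of the moment at which its call begins: read the wrist's pose just before it. There is no depth.
- bot.job_done(): hands the job in; it is judged then, once.
Trained networks look in the newest picture that a camera, given by its name, has taken for a name from the list of things; names that differ only in an ending like _2 or _b are one class to them, and where a whole thing is asked for, a point or a joint stands for the part that bears it (a point fixed in the world has none). Each returns a list of dicts, best first, with "confidence" (0 to 1); they miss things now and then, are a little off and sometimes report something else, mostly with a low value. They report only what shows in the picture. A call takes as long as a camera call.
- bot.find_in(camera, target): "location" ([column, row] in pixels, amid what is visible of it).
- bot.mark_of(camera, target): "location" ([column, row] in pixels: a listed point, or the origin of a listed thing).
The state is a dict: "time": time; "q": joint angles; "qd": joint speeds; "joint_efforts": joint torques, N m; "ee_pos": TCP position; "tcp_rot": TCP orientation; "wrist_force": force on the tool from outside, world axes, zero at the start; "torque": the same for the moment, N m; "opening": finger opening in m; "grasp_force": force on a finger pad.
Only numpy, scipy, OpenCV 4.12 (cv2) and the standard library are available. Lean on these libraries where they do the work, as an engineer would, in place of code of your own. Each camera call takes 0.05 s, during which the arm holds its last target. There are 200 camera calls.

## Working session

There is one attempt and no reset: what is moved stays moved. The work goes in short steps, Python scripts to look and compute and a tool call to move; the robot and the scene stay as the last step left them, time stands still between calls to the robot, and variables do not carry over. Pictures are saved under pics/ and viewed, at most 10 in all, crops included, and the job is handed in when it is done.

Besides the shell and the picture viewer there is one more tool, called after ">>>" as name([rows], argument=value, ...), one row to a line, values as JSON. arm_command: Moves the arm, as the interface text tells. Its arguments: {"type":"object","properties":{"series":{"type":"array"},"hand":{"type":"number"},"grip_force":{"type":"number"}},"required":["series"]}

```bash
ls; mkdir -p pics; cat > h.py <<'E'
import numpy as np,cv2
from scipy.spatial.transform import Rotation as R
from workcell import bot
np.set_printoptions(precision=4,suppress=True)
def campose(c,obs=None):
    if 'T_tool_cam' in c:
        T=np.eye(4);T[:3,:3]=R.from_euler('xyz',obs['tcp_rot'],degrees=True).as_matrix();T[:3,3]=obs['ee_pos']
        return T@np.array(c['T_tool_cam'])
    T=np.eye(4);o=np.array(c['orientation'],float)
    T[:3,:3]=o if o.shape==(3,3) else R.from_euler('xyz',o,degrees=True).as_matrix()
    T[:3,3]=c['xyz'];return T
def ray(c,T,px):
    n=cv2.undistortPoints(np.array([[px]],float),np.array(c['camera_matrix'],float),np.array(c['dist_coeffs'],float))[0,0]
    return T[:3,3],T[:3,:3]@np.array([n[0],-n[1],-1.])
def atz(c,T,px,z):
    o,d=ray(c,T,px);return o+d*(z-o[2])/d[2]
def proj(c,T,p):
    q=(np.linalg.inv(T)@np.append(p,1))[:3]*[1,-1,-1]
    return cv2.projectPoints(q[None],np.zeros(3),np.zeros(3),np.array(c['camera_matrix'],float),np.array(c['dist_coeffs'],float))[0][0,0]
E
python3 - <<'E'
from h import *
o=bot.get_obs();print(o)
for n in ['top','side']:
    c=bot.camera(n);T=campose(c);cv2.imwrite(f'pics/{n}1.png',c['color']);print(n,c['xyz'],c['orientation'])
    for t,z in [('shackle',.12),('vial_block',.12),('guard_a_handle',.124),('guard_a_hinge',.122),('housing_a',0),('rivet_1',0)]:
        for m in bot.mark_of(n,t)[:3]: print(t,m['confidence'],np.array(m['location']),atz(c,T,m['location'],z))
E
```

```text
pics
{'time': 0.0, 'q': array([73.9705,  5.0095, 10.0326, 95.1004,  0.0002, 90.0013]), 'qd': array([ 0.0033,  0.0256, -0.0428, -0.0557,  0.0511, -0.0113]), 'joint_efforts': array([ -0.0008, -52.0379,  46.4814,   0.0156,  -0.    ,   0.    ]), 'ee_pos': array([0.1518, 0.5284, 0.2306]), 'tcp_rot': array([-179.9227,   -0.0002,  163.9691]), 'wrist_force': array([-0.5124, -0.4047, -0.2937]), 'torque': array([ 0.0162, -0.0702, -0.0301]), 'grasp_force': 0.0, 'opening': 0.0854756968941783}
top [0.3775 0.0045 1.4084] [  7.8084   0.965  -90.4756]
shackle 0.71 [354.4 167.1] [ 0.6986 -0.2105  0.12  ]
vial_block 0.51 [230.1 145.2] [0.7773 0.1938 0.12  ]
guard_a_handle 0.75 [228.2 214.8] [0.5465 0.1968 0.124 ]
guard_a_handle 0.58 [348.2 196.9] [ 0.6001 -0.1866  0.124 ]
guard_a_hinge 0.7 [228.9 159.5] [0.7284 0.1968 0.122 ]
housing_a 0.65 [350.5 197.2] [ 0.6205 -0.2131  0.    ]
housing_a 0.6 [234.1 175.3] [0.7038 0.1958 0.    ]
housing_a 0.24 [226.7 147. ] [0.808  0.2235 0.    ]
rivet_1 0.37 [292.2 270.6] [ 0.3679 -0.0061  0.    ]
rivet_1 0.29 [228.7 216.4] [0.5572 0.2135 0.    ]
side [0.3596 1.237  0.9182] [  56.013    -0.1879 -169.8673]
shackle 0.57 [254.1 157.6] [ 0.6924 -0.2064  0.12  ]
shackle 0.5 [283.3 146.5] [ 0.6063 -0.3083  0.12  ]
guard_a_handle 0.81 [273.9 228. ] [0.5503 0.1888 0.124 ]
guard_a_hinge 0.96 [212.1 225.2] [0.7226 0.2046 0.122 ]
housing_a 0.97 [225.  258.7] [0.694  0.1993 0.    ]
housing_a 0.63 [275.3 185.7] [ 0.6211 -0.2281  0.    ]
rivet_1 0.75 [265.3 158. ] [ 0.6977 -0.4282  0.    ]
rivet_1 0.52 [343.2 227. ] [ 0.3625 -0.0199  0.    ]
rivet_1 0.39 [312.5 235. ] [ 0.4547  0.0394 -0.    ]
```

View pics/top1.png

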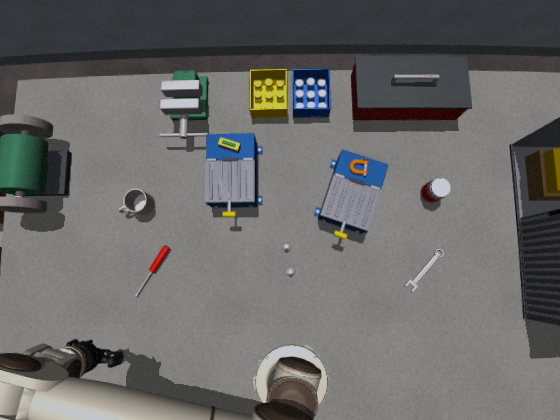

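View pics/side1.png

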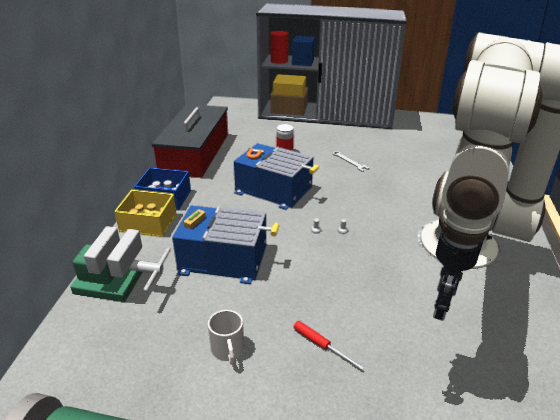

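The shackle is on the right-hand housing in the top view, whose handle shows at top (341,234) and side (315,168). The left housing has the brass block. Next I'll measure the handle by colour and the yaw by deck edges.

```bash
python3 - <<'E'
from h import *
H=[]
for n,w in [('top',(341,234)),('side',(315,168))]:
    c=bot.camera(n);T=campose(c);im=cv2.cvtColor(c['color'],cv2.COLOR_BGR2HSV)
    m=cv2.inRange(im,(22,150,80),(35,255,255));k=np.zeros_like(m);cv2.circle(k,w,14,255,-1);m&=k
    ys,xs=np.nonzero(m);p=(xs.mean(),ys.mean());print(n,len(xs),p,atz(c,T,p,.126));H.append(ray(c,T,p))
    if n=='top':
        b=cv2.inRange(im,(100,120,40),(130,255,255));k[:]=0;k[145:240,312:392]=255
        a=[atz(c,T,q,.12) for q in [(341,151),(387,165)]];print('rear corners',a,np.linalg.norm(a[1]-a[0]))
        d=a[0]-a[1];print('yaw',np.degrees(np.arctan2(-d[0],d[1])))
        s=atz(c,T,(358,168),.127);h=atz(c,T,p,.126);d=s-h;print('yaw2',np.degrees(np.arctan2(d[1],d[0])),np.linalg.norm(d))
(o1,d1),(o2,d2)=H
s=np.linalg.lstsq(np.c_[d1,-d2],o2-o1,rcond=None)[0];print(o1+d1*s[0],o2+d2*s[1])
o=bot.get_obs();print(o['time'])
E
```

```text
top 69 (np.float64(340.04347826086956), np.float64(234.14492753623188)) [ 0.4811 -0.157   0.126 ]
rear corners [array([ 0.7529, -0.1687,  0.12  ]), array([ 0.7047, -0.317 ,  0.12  ])] 0.15591471856443642
yaw -18.01065431022044
yaw2 -16.70450802869084 0.22200845534645797
side 38 (np.float64(313.2368421052632), np.float64(169.31578947368422)) [ 0.4799 -0.1516  0.126 ]
[ 0.4814 -0.1575  0.1227] [ 0.4804 -0.1575  0.1226]
0.8
```

>>> arm_command([
  [-0.02, -0.023, -0.002, 0.127],
  [-0.04, -0.046, -0.004, 0.254],
  [-0.061, -0.068, -0.006, 0.38],
  [-0.081, -0.091, -0.008, 0.507],
  [-0.101, -0.114, -0.01, 0.634],
], hand=0.0854, grip_force=40)

```text
time: 1.3
ee_pos: [0.2178, 0.3901, 0.2414]
tcp_rot: [180.0, -0.0, 127.4]
wrist_force: [0.6, -0.7, -0.0]
opening: 0.0852
grasp_force: 0.0
```

>>> arm_command([
  [-0.03, -0.006, 0, 0.127],
  [-0.06, -0.013, 0, 0.254],
  [-0.089, -0.019, 0, 0.38],
  [-0.119, -0.026, 0, 0.507],
  [-0.149, -0.032, 0, 0.634],
])

```text
time: 1.8
ee_pos: [0.2834, 0.2525, 0.2415]
tcp_rot: [180.0, -0.0, 91.0]
wrist_force: [-0.2, -0.2, -0.5]
opening: 0.0853
grasp_force: 0.0
```

>>> arm_command([
  [-0.028, 0.013, 0, 0.127],
  [-0.056, 0.026, 0, 0.254],
  [-0.083, 0.038, 0, 0.38],
  [-0.111, 0.051, 0, 0.507],
  [-0.139, 0.064, 0, 0.634],
])

```text
time: 2.3
ee_pos: [0.3507, 0.1149, 0.2415]
tcp_rot: [180.0, -0.0, 54.7]
wrist_force: [-0.4, 0.1, 0.2]
opening: 0.0855
grasp_force: 0.0
```

>>> arm_command([
  [-0.015, 0.026, 0, 0.127],
  [-0.03, 0.053, 0, 0.254],
  [-0.045, 0.079, 0, 0.38],
  [-0.06, 0.106, 0, 0.507],
  [-0.075, 0.132, 0, 0.634],
])

```text
time: 2.8
ee_pos: [0.4158, -0.0224, 0.2414]
tcp_rot: [180.0, -0.0, 18.3]
wrist_force: [0.5, 1.6, 0.2]
opening: 0.0853
grasp_force: 0.0
```

>>> arm_command([
  [0.003, 0.029, 0, 0.125],
  [0.006, 0.058, 0, 0.25],
  [0.009, 0.086, 0, 0.375],
  [0.012, 0.115, 0, 0.5],
  [0.014, 0.144, 0, 0.625],
])

```text
time: 3.3
ee_pos: [0.4752, -0.1542, 0.2413]
tcp_rot: [-180.0, -0.0, -17.4]
wrist_force: [0.6, -0.2, 0.3]
opening: 0.0855
grasp_force: 0.0
```

```bash
cat > w.py <<'E'
from h import *
o=bot.get_obs();c=bot.camera('wrist');T=campose(c,o);import sys
cv2.imwrite(f'pics/{sys.argv[1]}.png',c['color']);print(o['ee_pos'],o['tcp_rot'],o['time'])
im=cv2.cvtColor(c['color'],cv2.COLOR_BGR2HSV);m=cv2.inRange(im,(20,120,60),(36,255,255))
n,l,s,ce=cv2.connectedComponentsWithStats(m)
for i in range(1,n):
    if s[i,4]>150:
        print(s[i],ce[i],atz(c,T,ce[i],.13))
        r=cv2.minAreaRect(np.argwhere(l==i)[:,::-1].astype(np.float32));b=cv2.boxPoints(r)
        print(np.array([atz(c,T,q,.13) for q in b]))
for t,z in [('guard_a_handle',.124),('guard_a_hinge',.122),('shackle',.12)]:
    for k in bot.mark_of('wrist',t)[:2]: print(t,k['confidence'],np.array(k['location']),atz(c,T,k['location'],z))
E
python3 w.py w1
```

```text
[ 0.4752 -0.1542  0.2413] [-179.9976   -0.0141  -17.4452] 3.3
[ 263  183   56   23 1148] [290.5401 194.1098] [ 0.4812 -0.1613  0.13  ]
[[ 0.495  -0.1449  0.13  ]
 [ 0.4832 -0.1826  0.13  ]
 [ 0.4673 -0.178   0.13  ]
 [ 0.4794 -0.1397  0.13  ]]
```

View pics/w1.png

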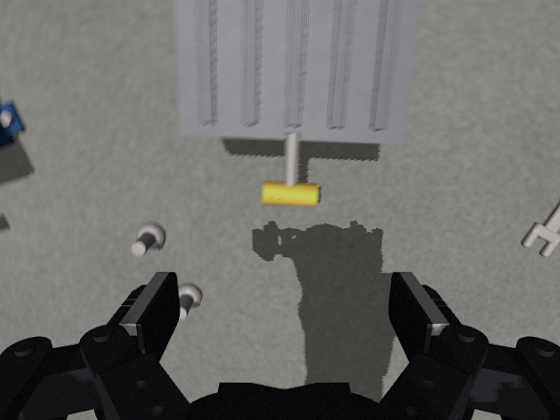

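The handle is at (290,194) in the wrist view, about (0.481,-0.161), with its axis at yaw −17.5°. Both match the earlier measurement, so I'll descend.

>>> arm_command([
  [0.003, 0.002, 0.03, 0],
  [0.006, 0.004, 0.06, 0],
  [0.0075, 0.005, 0.09, 0],
  [0.0075, 0.005, 0.12, 0],
  [0.0075, 0.005, 0.138, 0],
])

```text
time: 4.0
ee_pos: [0.4794, -0.1587, 0.1012]
tcp_rot: [-180.0, 0.1, -17.0]
wrist_force: [0.2, 0.5, -0.1]
opening: 0.0853
grasp_force: 0.0
```

```bash
python3 w.py w2
```

```text
[ 0.4794 -0.1587  0.1012] [-179.9886    0.1139  -16.9839] 4.0
[ 229  278  111   51 4790] [283.7505 304.3551] [ 0.4833 -0.1602  0.13  ]
[[ 0.4811 -0.1381  0.13  ]
 [ 0.4992 -0.1453  0.13  ]
 [ 0.4862 -0.1817  0.13  ]
 [ 0.4674 -0.1762  0.13  ]]
```

View pics/w2.png

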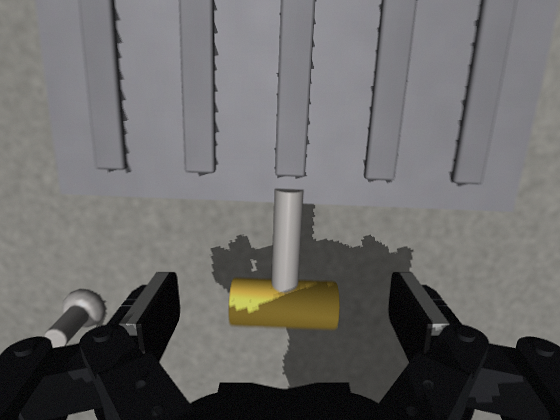

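The handle at (284,304) sits midway between the fingers, and the image shows a slight yaw residual. I'll measure the guard's front edge to settle it.

```bash
python3 - <<'E'
from h import *
o=bot.get_obs();c=bot.camera('wrist');print(o['ee_pos'],o['tcp_rot'],o['wrist_force'])
for f,pos,rot,e in [('w1',[.4752,-.1542,.2413],[-180,0,-17.445],[(190,136),(400,143)]),('w2',o['ee_pos'],o['tcp_rot'],[(75,193),(510,210)])]:
    g=cv2.cvtColor(cv2.imread(f'pics/{f}.png'),cv2.COLOR_BGR2GRAY).astype(float)
    T=campose(c,dict(ee_pos=pos,tcp_rot=rot));P=[]
    for x in np.arange(e[0][0],e[1][0],4):
        y0=int(np.interp(x,[e[0][0],e[1][0]],[e[0][1],e[1][1]]))
        col=cv2.GaussianBlur(g,(3,3),0)[y0-9:y0+12,x];d=np.diff(col);P.append(atz(c,T,(x,y0-9+np.argmin(d)+.5),.122)[:2])
    vx,vy,x0,y0=cv2.fitLine(np.array(P,np.float32),cv2.DIST_HUBER,0,.001,.001).ravel()
    if vy<0:vx,vy=-vx,-vy
    print(f,np.degrees(np.arctan2(-vx,vy)),x0,y0,len(P),np.linalg.norm(P[-1]-P[0]))
E
```

```text
[ 0.4804 -0.1593  0.1042] [-179.9953   -0.0286  -17.0476] [-0.3658 -0.4835  1.0528]
w1 -19.597265 0.5247761 -0.15217426 53 0.14979997430553943
w2 -19.44334 0.5131087 -0.18396723 109 0.15764142063080533
```

>>> arm_command([
  [0.002, 0, 0, 0.02],
  [0.002, 0, 0, 0.04],
  [0.002, 0, 0, 0.04],
  [0.002, 0, 0, 0.04],
  [0.002, 0, 0, 0.04],
])

```text
time: 4.75
ee_pos: [0.4807, -0.1654, 0.1034]
tcp_rot: [-179.8, -0.0, -19.0]
wrist_force: [0.5, -0.7, -0.0]
opening: 0.0854
grasp_force: 0.0
```

>>> arm_command([
  [0, 0, 0, 0],
  [0, 0, 0, 0],
  [0, 0, 0, 0],
  [0, 0, 0, 0],
  [0, 0, 0, 0],
], hand=0.03, grip_force=40)

```text
time: 5.25
ee_pos: [0.4826, -0.16, 0.1038]
tcp_rot: [-179.1, -0.0, -18.8]
wrist_force: [10.0, 32.9, 4.5]
opening: 0.0386
grasp_force: 44.7
```

```bash
python3 w.py w3; python3 -c "
from h import *
o=bot.get_obs();print(o['opening'],o['grasp_force'],o['wrist_force'],o['torque'])"
```

```text
[ 0.4826 -0.16    0.1038] [-179.1074   -0.0218  -18.8069] 5.25
[ 231  283  105   48 4495] [283.1522 307.7669] [ 0.4835 -0.1608  0.13  ]
[[ 0.481  -0.1389  0.13  ]
 [ 0.4992 -0.1464  0.13  ]
 [ 0.4868 -0.1818  0.13  ]
 [ 0.468  -0.176   0.13  ]]
0.03931406507029053 44.699287712574005 [ 9.0761 32.4704  3.9997] [ 6.0684 -1.7649 -0.3081]
```

View pics/w3.png

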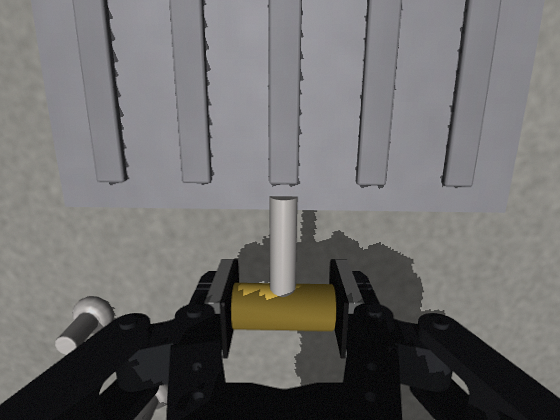

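The bar is gripped at (283,308), opening 39 mm. There is a 33 N side load from off-centre command, so I'll relieve that before lifting.

>>> arm_command([
  [0, -0.001, 0, 0],
  [0, -0.002, 0, 0],
  [0, -0.004, 0, 0],
  [0, -0.005, 0, 0],
  [0, -0.005, 0, 0],
])

```text
time: 5.95
ee_pos: [0.4826, -0.1598, 0.1038]
tcp_rot: [-179.3, -0.0, -18.7]
wrist_force: [5.6, 19.7, 4.4]
opening: 0.0385
grasp_force: 44.9
```

>>> arm_command([
  [0, -0.002, 0, 0],
  [0, -0.004, 0, 0],
  [0, -0.006, 0, 0],
  [0, -0.006, 0, 0],
  [0, -0.006, 0, 0],
])

```text
time: 6.45
ee_pos: [0.4827, -0.1595, 0.1036]
tcp_rot: [-179.4, -0.0, -18.6]
wrist_force: [0.4, 6.2, 5.2]
opening: 0.0393
grasp_force: 45.2
```

>>> arm_command([
  [0, -0.001, -0.007, 0],
  [0.0007, -0.002, -0.014, 0],
  [0.0014, -0.002, -0.021, 0],
  [0.0024, -0.002, -0.0275, 0],
  [0.0037, -0.002, -0.0345, 0],
])

```text
time: 6.95
ee_pos: [0.4862, -0.1607, 0.1381]
tcp_rot: [-179.5, 0.0, -18.5]
wrist_force: [3.4, 0.2, -4.3]
opening: 0.0394
grasp_force: 44.3
```

>>> arm_command([
  [0.0033, 0, -0.0134, 0],
  [0.0076, 0, -0.0266, 0],
  [0.0129, 0, -0.0393, 0],
  [0.0192, 0, -0.0516, 0],
  [0.0264, 0, -0.0634, 0],
])

```text
time: 7.45
ee_pos: [0.511, -0.1694, 0.2017]
tcp_rot: [-179.5, 0.1, -18.5]
wrist_force: [3.4, 0.1, -7.8]
opening: 0.0392
grasp_force: 43.4
```

>>> arm_command([
  [0.0081, 0, -0.0112, 0],
  [0.017, 0, -0.0218, 0],
  [0.0267, 0, -0.0316, 0],
  [0.0371, 0, -0.0407, 0],
  [0.0482, 0, -0.0489, 0],
])

```text
time: 7.95
ee_pos: [0.5563, -0.1853, 0.2502]
tcp_rot: [-179.5, 0.1, -18.5]
wrist_force: [-0.8, 0.9, -7.1]
opening: 0.0391
grasp_force: 42.2
```

>>> arm_command([
  [0, 0, 0, 0],
  [0, 0, 0, 0],
  [0, 0, 0, 0],
  [0, 0, 0, 0],
  [0, 0, 0, 0],
])

```text
time: 8.45
ee_pos: [0.5563, -0.1852, 0.2501]
tcp_rot: [-179.5, 0.0, -18.5]
wrist_force: [-3.3, -0.5, -1.8]
opening: 0.0389
grasp_force: 42.6
```

```bash
python3 - <<'E'
from h import *
c=bot.camera('side');im=c['color'][90:250,180:400];cv2.imwrite('pics/s2.png',cv2.resize(im,None,fx=3,fy=3,interpolation=cv2.INTER_CUBIC))
c=bot.camera('wrist');cv2.imwrite('pics/w4.png',c['color'])
o=bot.get_obs();print(o['ee_pos'],o['tcp_rot'],o['wrist_force'],o['opening'],o['grasp_force'],o['time'])
R0=R.from_euler('xyz',o['tcp_rot'],degrees=True).as_matrix()
p0=np.array([.4827,-.1595,.1036]);d=np.array(o['ee_pos'])-p0
u=np.array([np.cos(np.radians(-19)),np.sin(np.radians(-19))])
b=d[:2]@u;print('back',b,'up',d[2],'angle from up',np.degrees(np.arcsin((d[2]+.0019)/.18))-.6,'from both',2*np.degrees(np.arctan2(b,d[2])))
E
```

```text
[ 0.5564 -0.1853  0.2502] [-179.5293    0.0102  -18.5035] [-4.0158 -1.0159 -2.8608] 0.039355587753939845 42.65431523323059 8.55
back 0.07803785541751734 up 0.14655508984961832 angle from up 54.96320392271151 from both 56.06893941716093
```

View pics/s2.png

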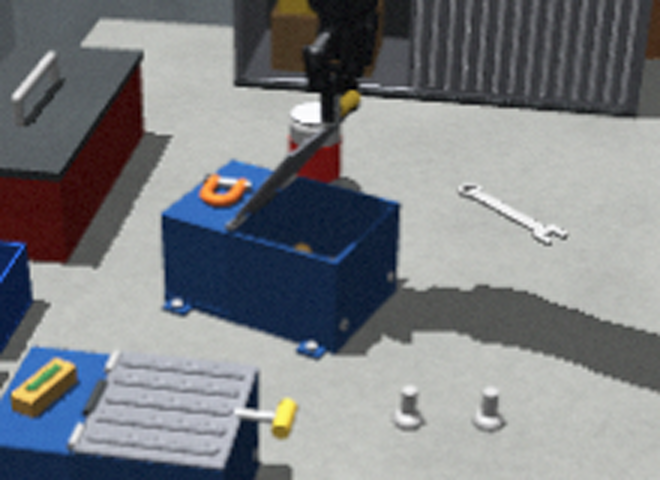

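View pics/w4.png

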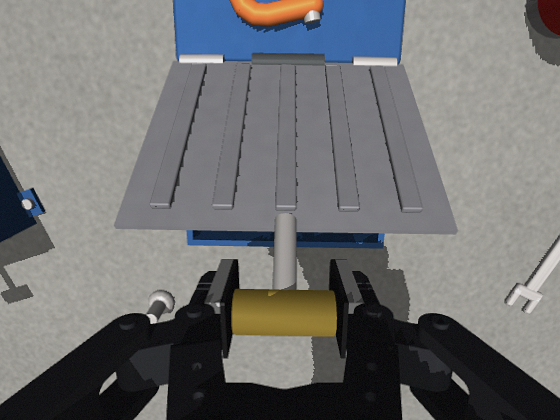

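The side crop shows the guard open over the cavity, from its hinge at (235,222) to the handle at (348,102). The shackle (223,190) and level block look undisturbed, and the other guard is shut. In the wrist view the bar is still square between the pads at (284,312). The arm has moved along an arc matching 55–56° and the wrist force is small, so I'm handing in.

```bash
python3 -c "
from workcell import bot
print(bot.job_done())"
```

```text
the job is handed in; nothing more can be done
None
```

The guard of the shackle-marked housing (the right-hand one) is held at about 55° by its T-handle, calculated from the arm's movement. The other guard is still shut, the shackle and level block look undisturbed, and the job is handed in; no verdict came back.

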